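Core for the demonstration electromagnet

ROBOT

A 6-joint arm with a two-finger parallel gripper is mounted at the origin on the work surface. World frame = base frame: x ahead of the robot, y to its left, z up, the work surface at z = 0. Lengths are in mm, angles in degrees, forces in N, time in s.
With the tool pointing down it reaches from about 400 to 825 mm from the base axis. Payload 7 kg.
Tool frame: the origin (TCP) lies midway between the tips of the shut fingers; the grasp point (between the pads) lies 19 mm behind it (arm.tcp_to_grasp is the distance from the TCP to the grasp point, in mm); z points along the fingers, y is the line along which they close (so a half turn about z gives the same grasp; the last joint's range is limited). The gripper opens to 85 mm and grips with 20 to 120 N. Pads are 22 mm wide; open, the fingers measure 114 mm over their backs; the gripper's body (76 mm by 85 mm) begins 54 mm behind the grasp point. The pads swing forward as they close: fully open they stand 13 mm farther back than shut.
Start: joints at [-57.004, 20.546, 0.682, 0, -70.136, -16.507], TCP at [191.568, -647.223, 231.302] pointing down, gripper open.
Joint ranges: [-176.03, 176.03], [-82.01, 121.73], [-58.28, 71.71], [-173.87, 95.51], [-174.79, -0.11], [-173.66, 173.66]. Speed limits (degrees/s): [136.94, 136.94, 172.46, 180, 180, 180].

INTERFACE

Orientations are given as [roll, pitch, yaw] about the fixed x, y, z axes, in that order (R = Rz(yaw) Ry(pitch) Rx(roll)).
In Python, from workcell import arm gives the robot as it stands. The module is installed in compiled form; this text tells all that it offers.
- The arm moves only by the tool servo_tool, never from a script. Its argument "series" is a list of rows, each a list of 3 entries, a list of its own where there are three numbers: the shift along the world's x, y, z in cm, then the turn, a rotation vector about the world's x, y, z in degrees, then the opening, from -1 (shut) to 1 (fully open). In form: [[[x, y, z], [wx, wy, wz], grip], ...]. A call has 1 to 10 rows; each row is the pose to reach, as a shift and turn from the pose commanded when the call began; what a row does not reach only later rows make up. A row lasts 1/12 s, in which the tool goes at most 41.7 mm and 7.16 degrees, less where a joint would pass 70% of its speed; a pose out of reach is approached as far as the arm can. A call with a gripper value outside its range is refused whole. The fingers move at their own pace and stop on an object; the grip force is fixed at half the most. Time passes only in rows, so rows that repeat a pose let the fingers close. It gives the time, the measured TCP pose, the force, the opening and the grip force at its end, in the units of the state.
- arm.state(): the state, without advancing time (a new reading comes with each control period).
- arm.snapshot(name): name is "scene" or "top"; returns (picture, depth): 384x512x3 uint8, red, green, blue; 384x512 float32, mm along the optical axis (not along the pixel's ray), 0 where there is no reading.
- arm.get_calibration(name): a dict with "vertical_fov" (degrees; the focal length in pixels is half the picture's height over the tangent of half this angle, whatever the lens; pixels are square), "cx", "cy" (the principal point, pixels), "distortion" ([k1, k2, p1, p2, k3] as OpenCV has them; the pictures are not rectified), "view" (4x4, takes a point from world to camera coordinates). Camera axes: x right, y down, z forward; pixel columns grow to the right and rows downward; lengths in mm; the calibration is good to about 2 mm. A picture is of the moment at which its call begins. get_calibration takes no time and is no camera call.
- arm.finish_job(): hands the job in; it is judged then, once.
The state is a dict: "clock": time; "joint_pos": joint angles; "dq": joint speeds; "joint_efforts": joint torques, N m; "ee_pos": TCP position; "orientation": TCP orientation; "wrist_force": force on the tool from outside, world axes, zero at the start; "moment": the same for the moment, N m; "finger_gap": opening from 0.0 (shut) to 1.0 (fully open); "grasp_force": force on a finger pad.
Only numpy, scipy, OpenCV 4.12 (cv2) and the standard library are available. Lean on these libraries where they do the work, as an engineer would, in place of code of your own. Each camera call takes 0.05 s, during which the arm holds its last target. There are 200 camera calls.

TASK

Get the electromagnet ready for the lesson: pick the dark iron bar out of the blue tray of sample bars and slide it through the hole of the copper coil, so that it rests in the coil sticking out about equally on both sides. Leave the other bars in the tray, and do not tip the coil or push it out of its place.

Things in the scene. Friction and masses are not known exactly. Their poses are not given: they have to be found in the camera images.
- iron_bar: The iron core: a plain dark grey steel bar, 190 mm long, square section 18 x 18 mm, about 0.4 kg, lying in the blue tray among four other bars of the same size. Origin: centre of its underside; x runs along the bar, z up. Both ends are alike.
- iron_bar_mid (a point): The middle of the iron bar (centre of its volume, 9 mm above its underside).
- coil: Copper-coloured coil, about 1 kg, loose on the desk on a pale wooden board 70 (x) x 130 x 8 mm. Two black square end flanges, 72 x 72 mm, stand on the board (top 80 mm above the desk), 50 mm along x over their outer faces. A red and a yellow terminal, 30 mm above the desk, stand 50 mm to either side of the axis. Origin: centre of the board's underside; x along the bore, z up.
- coil_bore (a point): Centre of the coil's bore, 44 mm above the desk. The bore is a level square through-hole, 24 x 24 mm, 50 mm long, running along the coil's x axis and open at both ends (25 mm to either side of this point).
- tray: Blue open tray fixed to the desk, outside 300 (x) x 320 (y) x 40 mm high, walls and floor 4 mm thick, holding five bars lying roughly along its x axis, spread across y about 56 mm apart, in its nearer part; an orange spool, a brass block and a small metal weight, all up to 30 mm high, lie at its far (+x) end. Origin: centre of its underside.
- wood_bar: The brown wooden bar, 190 x 18 x 18 mm, lying in the blue tray; not to be used. Origin: centre of its underside, x along the bar.
- copper_bar: The reddish copper bar, 190 x 18 x 18 mm, lying in the blue tray; not to be used. Origin: centre of its underside, x along the bar.
- plastic_bar: The white plastic bar, 190 x 18 x 18 mm, lying in the blue tray; not to be used. Origin: centre of its underside, x along the bar.
- magnet_bar: The half red, half green magnet bar, 190 x 18 x 18 mm, lying in the blue tray; not to be used. Origin: centre of its underside, x along the bar.
There are look-alikes about, which are no part of the job. Leave any green or pink look-alike of the coil alone.

How it is judged (in metres and radians):
On the way:
1. the iron bar is lifted clear of the tray (height (world z) of iron_bar_mid above 0.055 m), for 0.1 s.
At the end, for the whole second after the job is handed in: The iron bar rests released in the bore, its middle within 20 mm of the bore centre along it, 8 mm across it, aligned within 0.2 rad; the coil is at rest, upright within 0.1 rad and within 30 mm of its start; the four other bars lie in the tray (x of iron_bar_mid in the frame of coil_bore between -0.02 and 0.02 m and y of iron_bar_mid in the frame of coil_bore between -0.008 and 0.008 m and z of iron_bar_mid in the frame of coil_bore between -0.008 and 0.008 m and angle between the x axis of iron_bar and the x axis of coil, either way round below 0.2 rad and linear speed of each of iron_bar, coil below 0.02 m/s and angle between coil's own z axis and vertical below 0.1 rad and distance of coil from where it was at the start of the episode below 0.03 m and x of wood_bar in the frame of tray between -0.1 and 0.1 m and y of wood_bar in the frame of tray between -0.15 and 0.15 m and z of each of wood_bar, copper_bar, plastic_bar, magnet_bar in the frame of tray below 0.04 m and x of copper_bar in the frame of tray between -0.1 and 0.1 m and y of copper_bar in the frame of tray between -0.15 and 0.15 m and x of plastic_bar in the frame of tray between -0.1 and 0.1 m and y of plastic_bar in the frame of tray between -0.15 and 0.15 m and x of magnet_bar in the frame of tray between -0.1 and 0.1 m and y of magnet_bar in the frame of tray between -0.15 and 0.15 m); the robot touches nothing.
It fails at once if another bar is lifted out of the tray (height (world z) of any of wood_bar, copper_bar, plastic_bar, magnet_bar above 0.07 m).
It fails at once if the coil is pushed more than 30 mm from its place or tipped by more than 0.3 rad (distance of coil from where it was at the start of the episode above 0.03 m or angle between coil's own z axis and vertical above 0.3 rad).
It also fails if it takes over 50 s, if anything falls off the work surface, if the arm or the gripper's body presses on something with over 40 N, if the wrist force passes 120 N, or if a joint passes its speed limit or range.

## Working session

There is one attempt and no reset: what is moved stays moved. The work goes in short steps, Python scripts to look and compute and a tool call to move; the robot and the scene stay as the last step left them, time stands still between calls to the robot, and variables do not carry over. Pictures are saved under pics/ and viewed, at most 10 in all, crops included, and the job is handed in when it is done.

Besides the shell and the picture viewer there is one more tool, called after ">>>" as name(argument=value, ...), one argument or row to a line, values as JSON. servo_tool: Moves the arm, as the interface text tells. Its arguments: {"type":"object","properties":{"series":{"type":"array","items":{"type":"array"}}},"required":["series"]}

```bash
mkdir -p pics
cat > h.py <<'E'
import numpy as np, cv2
from workcell import arm
def cal(n):
    c=arm.get_calibration(n); f=192/np.tan(np.radians(c["vertical_fov"])/2)
    K=np.array([[f,0,c["cx"]],[0,f,c["cy"]],[0,0,1.]]); return K,np.array(c["distortion"],float),np.array(c["view"],float)
def ray(n,uv):
    K,D,V=cal(n); p=cv2.undistortPoints(np.array(uv,float).reshape(-1,1,2),K,D).reshape(-1,2)
    R=V[:3,:3]; d=np.c_[p,np.ones(len(p))]@R; return -R.T@V[:3,3],d
def atz(n,uv,z):
    o,d=ray(n,uv); return o+d*((z-o[2])/d[:,2])[:,None]
def cloud(n,dep):
    v,u=np.mgrid[:384,:512]; o,d=ray(n,np.stack([u,v],-1).reshape(-1,2))
    P=(o+d*dep.reshape(-1,1)).reshape(384,512,3); P[dep==0]=np.nan; return P
def tri(uv1,uv2,n1="scene",n2="top"):
    a,b=ray(n1,[uv1]),ray(n2,[uv2]); A=[];B=[]
    A=np.zeros((3,3));B=np.zeros(3);M=[]
    for o,d in (a,b):
        d=d[0]/np.linalg.norm(d[0]);P=np.eye(3)-np.outer(d,d);A+=P;B+=P@o
    return np.linalg.solve(A,B)
E
python3 - <<'E'
from h import *
for n in("scene","top"):
    p,d=arm.snapshot(n); np.savez(f"pics/{n}0.npz",p=p,d=d)
    cv2.imwrite(f"pics/{n}0.png",cv2.resize(p[:,:,::-1],(800,600)))
    K,D,V=cal(n);print(n,K[0],D,-V[:3,:3].T@V[:3,3],V[2,:3])
s=arm.state();print(s)
E
```

```text
scene [486.78422276   0.         257.5284055 ] [-0.14380431  0.          0.          0.          0.        ] [ 913.553879   -667.42212518  976.92008493] [-0.37355679  0.52232746 -0.76656986]
top [445.10404201   0.         254.48091598] [-0.09868171  0.          0.          0.          0.        ] [ 397.27857813  -56.30621894 1081.66571222] [ 0.07369758  0.03222798 -0.99675976]
{'clock': 0.1, 'joint_pos': array([-5.70039719e+01,  2.05865200e+01,  6.39868357e-01, -1.68976887e-02,
       -7.01345386e+01, -1.65082050e+01]), 'dq': array([ 0.00994532, -0.0817679 ,  0.15025434, -0.02313964,  0.02020346,
       -0.12865209]), 'joint_efforts': array([-1.93747648e-03, -5.84762335e+01,  2.94109100e+01,  6.95445836e+00,
       -3.12613294e-03, -1.99093512e-05]), 'ee_pos': array([ 191.44450879, -646.85073452,  230.47557509]), 'orientation': array([ 1.79917642e+02, -7.84139803e-03, -1.63517925e+02]), 'wrist_force': array([ 0.77108759, -1.20654056,  0.23133437]), 'moment': array([-0.00115246, -0.04443599, -0.02835385]), 'grasp_force': 0.0, 'finger_gap': 1.0001368631411087}
```

View pics/scene0.png

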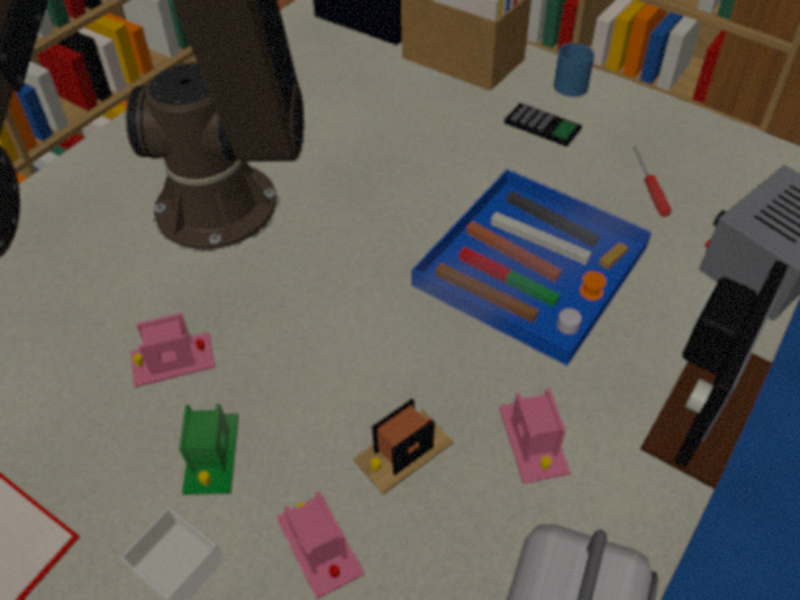

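View pics/top0.png

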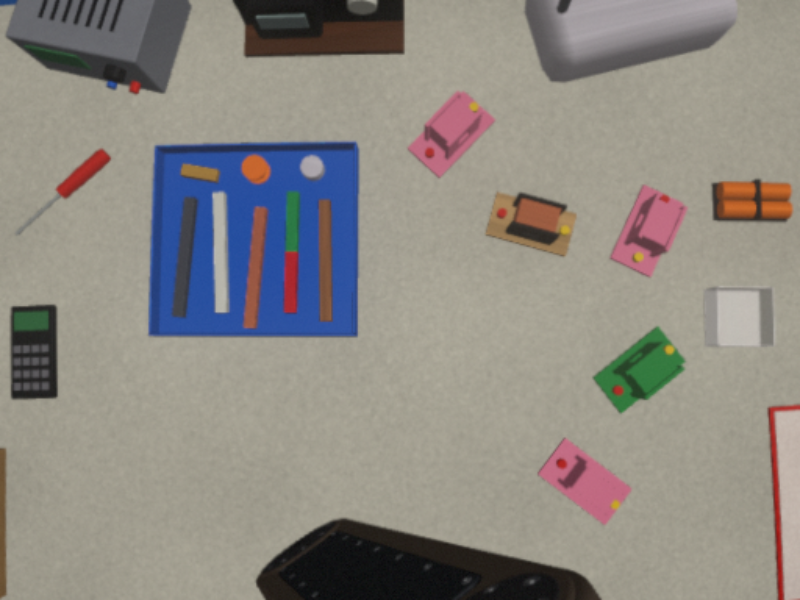

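Scene view: the dark grey iron bar lies at (552,218), and the coil is the copper one on the pale board at (403,443). In the top view, the iron bar is at (184,257) and the coil at (533,222). Things that could be mistaken for them in the top view are:
- **Bars:** white (220,252), copper (255,267), magnet (291,252) and wood (325,260).
- **Coils:** pink (452,130), (648,230) and (585,480), and green (640,370).

I choose the bar at (184,257) and the coil at (533,222), and will check them in a close crop.

Run:
```python
from h import *
T=np.load("pics/top0.npz");S=np.load("pics/scene0.npz")
def crop(I,u,v,w,h): return cv2.resize(I[v:v+h,u:u+w,::-1],(400,300),interpolation=cv2.INTER_CUBIC)
a=crop(T['p'],88,112,120,90);b=crop(T['p'],300,112,80,60)   # x3.333 , x5
c=crop(S['p'],305,110,100,75);d=crop(S['p'],222,250,80,60)  # x4 , x5
cv2.imwrite("pics/c1.png",np.vstack([np.hstack([a,b]),np.hstack([c,d])]))
P=cloud("top",T['d'])
for n,u,v in(("iron",118,164),("floor",128,190),("desk",300,230),("coil top",346,138),("flange",350,125)):
    print(n,np.nanmedian(P[v-2:v+3,u-2:u+3].reshape(-1,3),0).round(1))
```

```text
iron [547.  311.9  21.2]
floor [484.5 291.6   3.4]
desk [ 385.7 -131.2    0.4]
coil top [ 596.  -233.7   74.6]
flange [ 6.425e+02 -2.575e+02  3.000e-01]
```

View pics/c1.png

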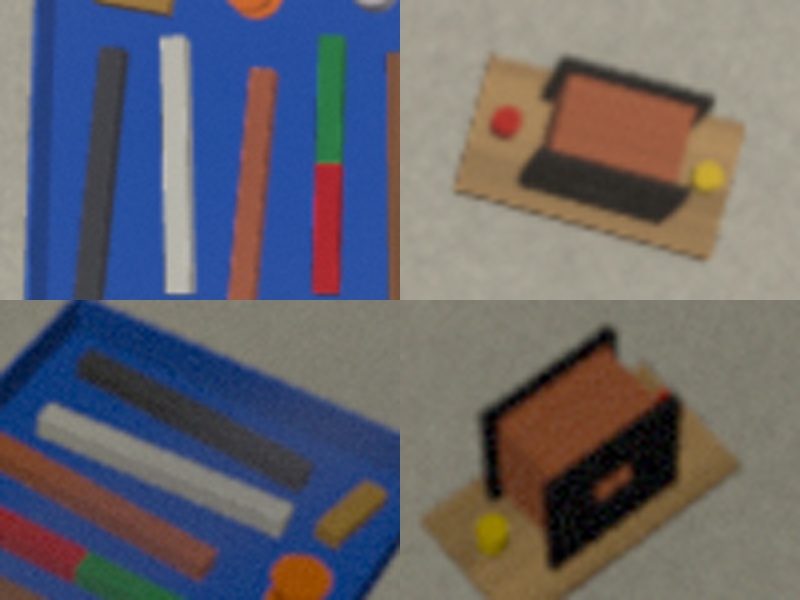

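The crop confirms the choice: the dark grey bar (top-view crop 100,170) sits next to the white one, and the copper coil stands on the pale board with its hole at scene crop (613,482). Next I work out the exact poses.

Run:
```python
from h import *
np.set_printoptions(suppress=True,precision=1)
for n in("top","scene"):
    Z=np.load(f"pics/{n}0.npz");P=cloud(n,Z['d']);p=Z['p'].astype(int)
    sat=p.max(2)-p.min(2)
    m=(P[...,2]>15)&(P[...,2]<30)&(abs(P[...,0]-550)<120)&(P[...,1]>270)&(P[...,1]<350)&(sat<40)&(p.max(2)<110)
    q=P[m];r=cv2.minAreaRect(q[:,:2].astype(np.float32));print(n,"iron",len(q),r,q[:,:2].mean(0),"z",np.percentile(q[:,2],[10,50,90]))
    c=q[:,:2]-q[:,:2].mean(0);w=np.linalg.svd(c,full_matrices=0)[2][0];print(" yaw",np.degrees(np.arctan2(w[1],w[0])))
    near=(abs(P[...,0]-600)<100)&(abs(P[...,1]+235)<100)
    for nm,lo,hi in(("board",5,14),("tops",77,86)):
        q=P[near&(P[...,2]>lo)&(P[...,2]<hi)];r=cv2.minAreaRect(q[:,:2].astype(np.float32));print(nm,len(q),r,q[:,:2].mean(0),"z",np.median(q[:,2]))
b=atz("top",[(318,123),(311,150),(361.4,164),(369,137)],8);print("board corners",b,b.mean(0))
f=atz("scene",[(251.6,286),(278,269)],80);print("flange top corners scene",f)
f=atz("scene",[(251.6+.5,286),(278,286)],44);print(f)
# iron end corners by two views (top-face corners far end)
print("tri iron far end L/R",tri((305+310/4,110+165/4),(88+127/3.333,112+50/3.333)), tri((305+80/4,110+55/4),(88+100/3.333,112+48/3.333)))
```

```text
top iron 536 ((564.3279418945312, 312.05572509765625), (33.450904846191406, 220.35667419433594), 80.08589172363281) [547.1 314.1] z [17.9 21.4 24.2]
 yaw 175.122475164408
board 766 ((601.6223754882812, -236.97972106933594), (189.09652709960938, 195.510009765625), 82.0767593383789) [ 593.6 -224.7] z 8.18275847894563
tops 206 ((597.2205810546875, -229.55227661132812), (70.4218978881836, 51.24989700317383), 73.97904205322266) [ 598.1 -229.1] z 79.93636978917738
scene iron 402 ((565.1348266601562, 312.8857421875), (37.05873489379883, 219.656494140625), 79.08578491210938) [553.4 313.5] z [17.6 24.  26.9]
 yaw -4.507218584314072
board 973 ((599.25244140625, -234.06405639648438), (199.11024475097656, 198.82830810546875), 89.43429565429688) [ 603.4 -243.5] z 9.250113365047127
tops 302 ((596.4457397460938, -228.3184356689453), (70.48705291748047, 51.99320983886719), 74.68183135986328) [ 597.  -230.9] z 80.36969733175539
board corners [[ 646.4 -177.5    8. ]
 [ 579.6 -159.4    8. ]
 [ 544.7 -281.4    8. ]
 [ 611.2 -301.7    8. ]] [ 595.5 -230.     8. ]
flange top corners scene [[ 606.5 -263.9   80. ]
 [ 629.  -197.9   80. ]]
[[ 595.1 -247.1   44. ]
 [ 641.4 -215.1   44. ]]
tri iron far end L/R [641.6 294.1  36.9] [560.  209.8 190.5]
```

Run:
```python
from h import *
np.set_printoptions(suppress=True,precision=1)
for n in("top","scene"):
    Z=np.load(f"pics/{n}0.npz");P=cloud(n,Z['d']);p=Z['p'].astype(int)
    m=(P[...,2]>13)&(P[...,2]<32)&(abs(P[...,0]-550)<120)&(P[...,1]>285)&(P[...,1]<345)&(p[...,2]-p[...,0]<35)&(p.max(2)<115)
    m=cv2.morphologyEx(m.astype(np.uint8),cv2.MORPH_OPEN,np.ones((3,3)))
    k,L,s,c=cv2.connectedComponentsWithStats(m);i=1+s[1:,4].argmax();v,u=np.nonzero(L==i)
    q=atz(n,np.c_[u,v],20)[:,:2];r=cv2.minAreaRect(q.astype(np.float32));print(n,len(q),r,q.mean(0),np.median(P[L==i][:,2]))
e=atz("top",[(121.3,126.25),(113.5,202.5)],22);print(e,e.mean(0),np.linalg.norm(e[0]-e[1]))
w=atz("top",[(154/1.5625,240/1.5625),(358/1.5625,240/1.5625)],40);print("walls",w)
```

```text
top 536 ((546.986328125, 314.0510559082031), (18.92840576171875, 186.4256591796875), 85.50422668457031) [546.  314.4] 21.344505405268137
scene 423 ((548.532958984375, 314.8713073730469), (29.145511627197266, 189.8534698486328), 86.2579574584961) [550.9 315.8] 23.715511330337108
[[640.9 306.4  22. ]
 [452.7 321.4  22. ]] [546.8 313.9  22. ] 188.84698281703163
walls [[570.5 355.2  40. ]
 [566.9  37.3  40. ]]
```

>>> servo_tool(
  series=[
    [[26, 31, 0], [0, 0, -21], -0.25],
    [[26, 31, 0], [0, 0, -21], -0.25],
    [[26, 31, 0], [0, 0, -21], -0.25],
    [[26, 31, 0], [0, 0, -21], -0.25],
    [[26, 31, 0], [0, 0, -21], -0.25],
    [[26, 31, 0], [0, 0, -21], -0.25],
    [[26, 31, 0], [0, 0, -21], -0.25],
    [[26, 31, 0], [0, 0, -21], -0.25],
    [[26, 31, 0], [0, 0, -21], -0.25],
    [[26, 31, 0], [0, 0, -21], -0.25],
  ],
)

```text
clock: 0.93
ee_pos: [452.7, -334.9, 231.2]
orientation: [180.0, 0.0, 175.5]
wrist_force: [-0.0, 0.0, 0.2]
finger_gap: 0.376
grasp_force: 0.0
```

>>> servo_tool(
  series=[
    [[3, 38, 0], [0, 0, 0], -0.25],
    [[3, 38, 0], [0, 0, 0], -0.25],
    [[3, 38, 0], [0, 0, 0], -0.25],
    [[3, 38, 0], [0, 0, 0], -0.25],
    [[3, 38, 0], [0, 0, 0], -0.25],
    [[3, 38, 0], [0, 0, 0], -0.25],
    [[3, 38, 0], [0, 0, 0], -0.25],
    [[3, 38, 0], [0, 0, 0], -0.25],
    [[3, 38, 0], [0, 0, 0], -0.25],
    [[3, 38, 0], [0, 0, 0], -0.25],
  ],
)

```text
clock: 1.77
ee_pos: [481.9, 47.6, 231.3]
orientation: [180.0, 0.0, 175.7]
wrist_force: [0.8, -1.0, 0.4]
finger_gap: 0.374
grasp_force: 0.0
```

>>> servo_tool(
  series=[
    [[2.05, 27.4, 0], [0, 0, 0], -0.25],
    [[2.05, 27.4, 0], [0, 0, 0], -0.25],
    [[2.05, 27.4, 0], [0, 0, 0], -0.25],
    [[2.05, 27.4, 0], [0, 0, 0], -0.25],
    [[2.05, 27.4, 0], [0, 0, 0], -0.25],
    [[2.05, 27.4, 0], [0, 0, 0], -0.25],
    [[2.05, 27.4, 0], [0, 0, 0], -0.25],
    [[2.05, 27.4, -10], [0, 0, 0], -0.25],
    [[2.05, 27.4, -17], [0, 0, 0], -0.25],
    [[2.05, 27.4, -17], [0, 0, 0], -0.25],
  ],
)

```text
clock: 2.6
ee_pos: [501.8, 317.6, 105.0]
orientation: [179.9, 0.0, 175.5]
wrist_force: [-0.2, 0.4, -0.9]
finger_gap: 0.372
grasp_force: 0.0
```

>>> servo_tool(
  series=[
    [[0, 0, 0], [0, 0, 0], -0.25],
    [[0, 0, 0], [0, 0, 0], -0.25],
    [[0, 0, 0], [0, 0, 0], -0.25],
    [[0, 0, 0], [0, 0, 0], -0.25],
  ],
)

```text
clock: 2.93
ee_pos: [503.6, 318.0, 109.4]
orientation: [179.8, 0.2, 175.5]
wrist_force: [-0.3, 0.2, 0.6]
finger_gap: 0.374
grasp_force: 0.0
```

Run:
```python
from h import *
s=arm.state();print(s['ee_pos'],s['orientation'],s['finger_gap'])
I=[]
for n,(u,v) in(("top",(65,112)),("scene",(305,90))):
    p,d=arm.snapshot(n);I.append(cv2.resize(p[v:v+120,u:u+100,::-1],(400,480),interpolation=cv2.INTER_CUBIC))
cv2.imwrite("pics/g1.png",np.hstack(I))
```

```text
[503.59221923 317.99076403 109.35904579] [1.79815371e+02 1.75763844e-01 1.75508151e+02] 0.3735306243970968
```

View pics/g1.png

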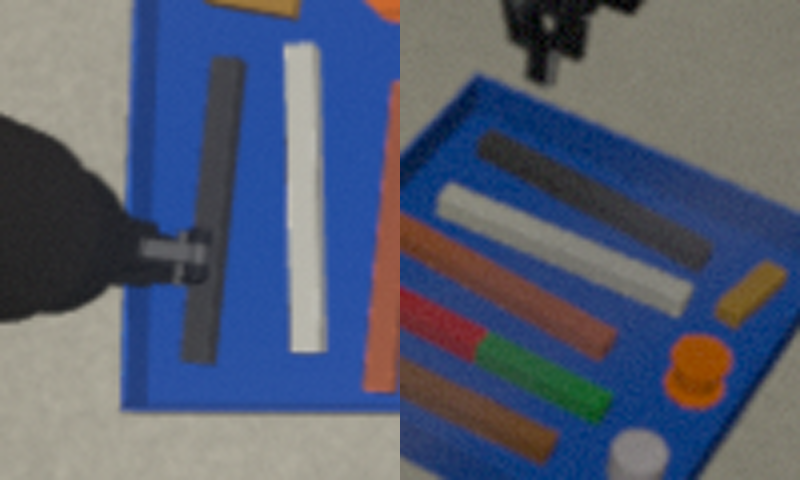

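The gripper hangs above the near half of the iron bar; in the top crop the fingertip is at about (200,255), and the gripper is not yet as low as planned. I'll check the settled pose with a small step down.

>>> servo_tool(
  series=[
    [[0, 0, -3], [0, 0, 0], -0.25],
    [[0, 0, -5], [0, 0, 0], -0.25],
    [[0, 0, -5], [0, 0, 0], -0.25],
    [[0, 0, -5], [0, 0, 0], -0.25],
    [[0, 0, -5], [0, 0, 0], -0.25],
    [[0, 0, -5], [0, 0, 0], -0.25],
  ],
)

```text
clock: 3.53
ee_pos: [503.0, 317.7, 58.3]
orientation: [179.9, 0.1, 175.5]
wrist_force: [0.3, 0.8, 0.2]
finger_gap: 0.376
grasp_force: 0.0
```

Run:
```python
from h import *
s=arm.state();print(s['ee_pos'],s['orientation'],s['finger_gap'],s['wrist_force'],s['dq'])
print(atz("top",[(115,175.75)],115))
I=[]
for n,(u,v) in(("top",(65,112)),("scene",(305,90))):
    p,d=arm.snapshot(n);I.append(cv2.resize(p[v:v+120,u:u+100,::-1],(400,480),interpolation=cv2.INTER_CUBIC))
cv2.imwrite("pics/g2.png",np.hstack(I))
```

```text
[503.03711338 317.69910069  58.31213405] [1.79869064e+02 1.15174740e-01 1.75502835e+02] 0.3755781015481554 [0.33325215 0.84211887 0.19891615] [ 0.10076871  0.00202872 -0.36150068 -0.14002677  0.2500591  -0.11170855]
[[507.54755794 286.09222262 115.        ]]
```

View pics/g2.png

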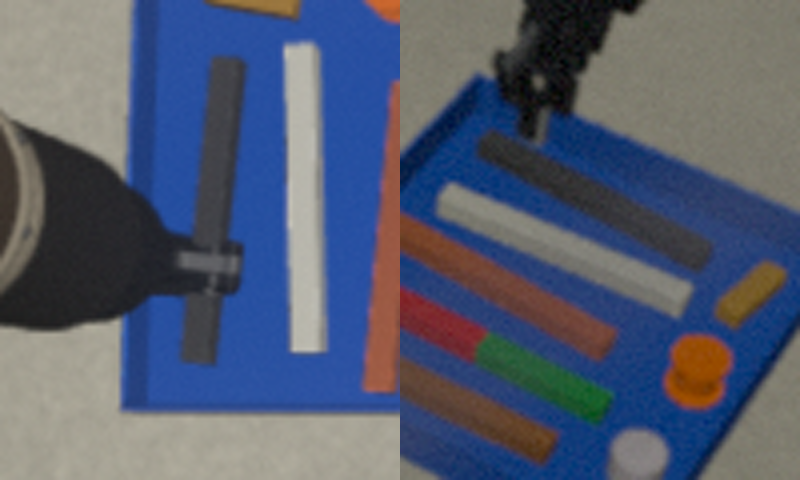

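The right-hand finger is now at crop (232,265) just beside the bar and the other finger is hidden behind the hand, so the gripper straddles the bar. I'll go down.

>>> servo_tool(
  series=[
    [[0, 0, -2], [0, 0, 0], -0.25],
    [[0, 0, -3.5], [0, 0, 0], -0.25],
    [[0, 0, -4.5], [0, 0, 0], -0.25],
    [[0, 0, -4.9], [0, 0, 0], -0.25],
    [[0, 0, -4.9], [0, 0, 0], -0.25],
    [[0, 0, -4.9], [0, 0, 0], -0.25],
    [[0, 0, -4.9], [0, 0, 0], -0.25],
    [[0, 0, -4.9], [0, 0, 0], -0.25],
  ],
)

```text
clock: 4.3
ee_pos: [502.5, 317.2, 8.2]
orientation: [179.9, 0.1, 175.5]
wrist_force: [-0.4, 0.6, -0.0]
finger_gap: 0.376
grasp_force: 0.0
```

>>> servo_tool(
  series=[
    [[0, 0, -0.2], [0, 0, 0], -0.25],
    [[0, 0, -0.2], [0, 0, 0], -0.25],
    [[0, 0, -0.2], [0, 0, 0], -1],
    [[0, 0, -0.2], [0, 0, 0], -1],
    [[0, 0, -0.2], [0, 0, 0], -1],
    [[0, 0, -0.2], [0, 0, 0], -1],
    [[0, 0, -0.2], [0, 0, 0], -1],
    [[0, 0, -0.2], [0, 0, 0], -1],
    [[0, 0, -0.2], [0, 0, 0], -1],
    [[0, 0, -0.2], [0, 0, 0], -1],
  ],
)

```text
clock: 5.13
ee_pos: [502.5, 317.4, 5.9]
orientation: [179.9, 0.1, 175.5]
wrist_force: [-0.9, 0.9, 6.3]
finger_gap: 0.195
grasp_force: 59.9
```

>>> servo_tool(
  series=[
    [[0, 0, 0.5], [0, 0, 0], -1],
    [[0, 0, 1], [0, 0, 0], -1],
    [[0, 0, 2], [0, 0, 0], -1],
    [[0, 0, 3], [0, 0, 0], -1],
    [[0, 0, 4], [0, 0, 0], -1],
    [[0, 0, 5], [0, 0, 0], -1],
    [[0, 0, 7], [0, 0, 0], -1],
    [[0, 0, 9], [0, 0, 0], -1],
    [[0, 0, 10], [0, 0, 0], -1],
    [[0, 0, 10], [0, 0, 0], -1],
  ],
)

```text
clock: 5.97
ee_pos: [503.3, 318.1, 108.6]
orientation: [179.8, 0.2, 175.5]
wrist_force: [-0.2, -0.3, -3.4]
finger_gap: 0.189
grasp_force: 58.9
```

Run:
```python
from h import *
s=arm.state();print(s['ee_pos'],s['orientation'],s['finger_gap'],s['wrist_force'],s['moment'],s['grasp_force'])
I=[]
for n,(u,v) in(("top",(65,90)),("scene",(325,65))):
    p,d=arm.snapshot(n);np.savez(f"pics/{n}3.npz",p=p,d=d);I.append(cv2.resize(p[v:v+120,u:u+100,::-1],(400,480),interpolation=cv2.INTER_CUBIC))
cv2.imwrite("pics/g3.png",np.hstack(I))
```

```text
[503.34064932 318.06329518 108.63960367] [179.7582796    0.20012245 175.51299802] 0.1889833596302614 [-0.24488785 -0.27583944 -3.39226566] [0.06753027 0.09545262 0.00853164] 58.851805329322815
```

View pics/g3.png

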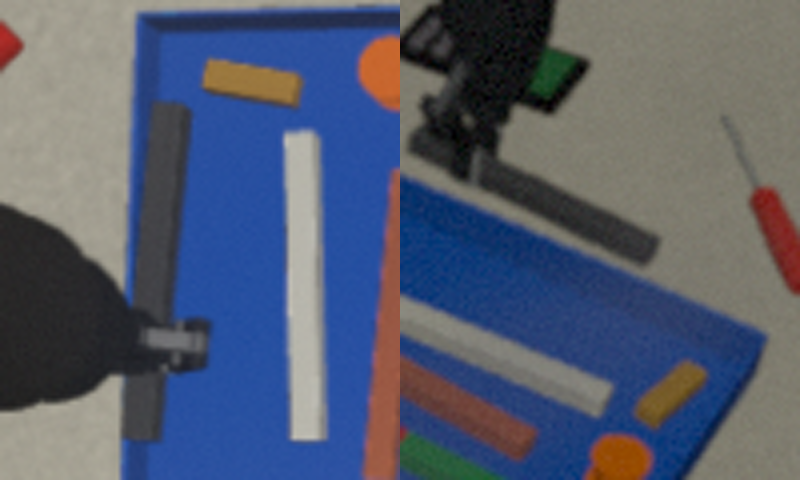

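The bar is held and lifted clear of the tray: its far end is at top crop (170,105) and its near end at (142,438). Next I measure how it sits in the hand.

```bash
cat > m.py <<'E'
from h import *
np.set_printoptions(suppress=True,precision=2)
def bar(n,p,d,T,yaw,tag):
    P=cloud(n,d);p=p.astype(int);a=np.radians(yaw);R=np.array([[np.cos(a),np.sin(a)],[-np.sin(a),np.cos(a)]])
    q=(P[...,:2]-T[:2])@R.T;l=np.dstack([q,P[...,2]-T[2]])
    m=(abs(l[...,1])<20)&(l[...,0]>18)&(l[...,0]<170)&(abs(l[...,2])<35)&(p[...,2]-p[...,0]<30)&(p.max(2)<125)
    m2=(abs(l[...,1])<20)&(l[...,0]<-14)&(l[...,0]>-80)&(abs(l[...,2])<35)&(p[...,2]-p[...,0]<30)&(p.max(2)<125)
    x=l[m];k=np.polyfit(x[:,0],x[:,2],1)
    t=x[x[:,2]>np.polyval(k,x[:,0])-2];k2=np.polyfit(t[:,0],t[:,2],1);k3=np.polyfit(x[:,0],x[:,1],1)
    print(tag,n,len(x),"x ends",np.percentile(l[m2][:,0],2) if m2.sum() else None,np.percentile(x[:,0],98),"z slope deg",np.degrees(np.arctan(k[0])),"top z at 0/50",np.polyval(k2,[0,50]),"y slope",np.degrees(np.arctan(k3[0])),"y at 50",np.polyval(k3,50))
E
python3 - <<'E'
from m import *
T=np.array([503.3,318.0,108.6])
for n in("top","scene"):
    Z=np.load(f"pics/{n}3.npz");bar(n,Z['p'],Z['d'],T,-4.5,"")
E
```

```text
top 493 x ends -48.02948424170241 137.4266903894145 z slope deg -0.3877077750544344 top z at 0/50 [16.11 15.78] y slope 1.2446392320608413 y at 50 -3.8614379441919304
 scene 416 x ends -49.958697622077565 139.1431875410195 z slope deg -0.8092219111093242 top z at 0/50 [15.85 15.28] y slope 0.8981264708888 y at 50 -5.003652887879726
```

>>> servo_tool(
  series=[
    [[-0.3, -2, 0], [0, 0, 0], -1],
    [[-0.8, -5, 0], [0, 0, -1], -1],
    [[-1.3, -8, 0], [0, 0, -2], -1],
    [[-1.8, -11, 0], [0, 0, -3], -1],
    [[-2.3, -14, 0], [0, 0, -4], -1],
    [[-2.8, -17, 0], [0, 0, -5], -1],
    [[-3.2, -20, 0], [0, 0, -6], -1],
    [[-3.6, -22.5, 0], [0, 0, -6], -1],
    [[-4, -25, 0], [0, 0, -6], -1],
    [[-4.4, -27.5, 0], [0, 0, -6], -1],
  ],
)

```text
clock: 6.9
ee_pos: [456.7, 40.1, 104.1]
orientation: [-179.9, -0.1, 169.5]
wrist_force: [1.0, -0.6, -3.4]
finger_gap: 0.195
grasp_force: 58.9
```

>>> servo_tool(
  series=[
    [[-0.4, -3, 0], [0, 0, -1], -1],
    [[-0.9, -6, 0], [0, 0, -2], -1],
    [[-1.4, -9, 0], [0, 0, -3], -1],
    [[-1.9, -12, 0], [0, 0, -4], -1],
    [[-2.4, -15, 0], [0, 0, -5], -1],
    [[-2.9, -18, 0], [0, 0, -5.15], -1],
    [[-3.2, -20, 0], [0, 0, -5.15], -1],
    [[-3.45, -22, 0], [0, 0, -5.15], -1],
    [[-3.45, -22.2, 0], [0, 0, -5.15], -1],
    [[-3.45, -22.2, 0], [0, 0, -5.15], -1],
  ],
)

```text
clock: 7.73
ee_pos: [422.3, -181.1, 104.1]
orientation: [-180.0, -0.1, 164.2]
wrist_force: [0.5, 0.5, -4.4]
finger_gap: 0.197
grasp_force: 59.2
```

>>> servo_tool(
  series=[
    [[0, 0, -1], [0, 0, 0], -1],
    [[0, 0, -3], [0, 0, 0], -1],
    [[0, 0, -5], [0, 0, 0], -1],
    [[0, 0, -6], [0, 0, 0], -1],
    [[0, 0, -6.5], [0, 0, 0], -1],
    [[0, 0, -6.9], [0, 0, 0], -1],
    [[0, 0, -6.9], [0, 0, 0], -1],
    [[0, 0, -6.9], [0, 0, 0], -1],
    [[0, 0, -6.9], [0, 0, 0], -1],
  ],
)

```text
clock: 8.48
ee_pos: [424.2, -180.1, 36.9]
orientation: [180.0, 0.1, 164.4]
wrist_force: [0.9, -0.1, -5.0]
finger_gap: 0.193
grasp_force: 59.1
```

Run:
```python
from m import *
s=arm.state();print(s['ee_pos'],s['orientation'],s['grasp_force'],s['wrist_force'])
I=[]
for n,(u,v,w,h) in(("top",(290,110,100,75)),("scene",(205,235,100,75))):
    p,d=arm.snapshot(n);np.savez(f"pics/{n}4.npz",p=p,d=d);I.append(cv2.resize(p[v:v+h,u:u+w,::-1],(400,300),interpolation=cv2.INTER_CUBIC))
    bar(n,p,d,s['ee_pos'],s['orientation'][2]-180,"")
    P=cloud(n,d);near=(abs(P[...,0]-600)<100)&(abs(P[...,1]+235)<100);q=P[near&(P[...,2]>77)&(P[...,2]<86)&(P[...,0]>550)];print(cv2.minAreaRect(q[:,:2].astype(np.float32)))
cv2.imwrite("pics/g4.png",np.hstack(I))
```

```text
[ 424.17 -180.1    36.92] [179.99   0.07 164.36] 59.143431186676025 [ 0.86 -0.11 -5.03]
 top 268 x ends None 158.34644179744294 z slope deg -13.755842704363566 top z at 0/50 [ 5.59 10.27] y slope -1.6765358557428955 y at 50 2.7537277079847717
((597.3468017578125, -229.40341186523438), (70.60773468017578, 51.50847625732422), 73.9970474243164)
 scene 466 x ends -69.68576875034108 136.57235320896757 z slope deg -0.8516823003910243 top z at 0/50 [17.68 17.38] y slope 0.3641417065738905 y at 50 -1.7209619374796659
((596.7088012695312, -227.7411651611328), (72.28399658203125, 51.78158187866211), 74.71844482421875)
```

View pics/g4.png

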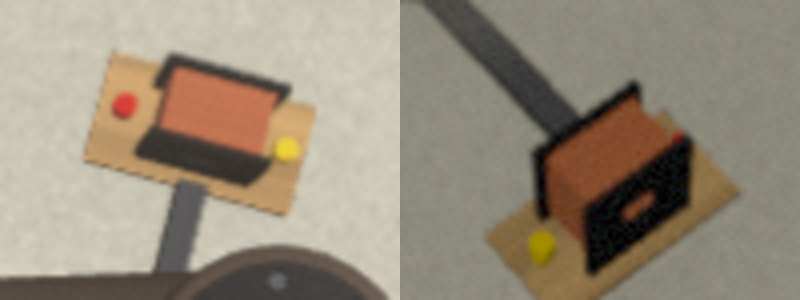

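The bar lies level in front of the coil: its tip is at top crop (192,183), just short of the near flange. To check the fit I overlay the predicted outlines of the bar and coil.

```bash
cat > ov.py <<'E'
from m import *
import itertools
def box(c,yaw,x0,x1,y0,y1,z0,z1):
    a=np.radians(yaw);R=np.array([[np.cos(a),-np.sin(a)],[np.sin(a),np.cos(a)]])
    C=np.array(list(itertools.product((x0,x1),(y0,y1),(z0,z1))));C[:,:2]=C[:,:2]@R.T+c[:2];return C
def over(n,p,boxes,u,v,w,h,W,H):
    K,D,V=cal(n);s=W/w;I=cv2.resize(p[v:v+h,u:u+w,::-1],(W,H),interpolation=cv2.INTER_CUBIC)
    for B,col in boxes:
        q=cv2.projectPoints(B,cv2.Rodrigues(V[:3,:3])[0],V[:3,3],K,D)[0].reshape(-1,2);q=((q-[u,v]+.5)*s).astype(int)
        for i,j in itertools.combinations(range(8),2):
            if bin(i^j).count('1')==1: cv2.line(I,tuple(map(int,q[i])),tuple(map(int,q[j])),col,1)
    return I
E
python3 - <<'E'
from ov import *
T=np.array([424.17,-180.1,36.9]);c=np.array([596.8,-229.0]);y=-15.65
bx=[(box(T,y,-50,140,-9,9,34.4,52.4),(0,255,255)),(box(c,y,-25,-22,-36,36,8,80),(0,255,0)),(box(c,y,22,25,-36,36,8,80),(0,255,0)),(box(c,y,24,25,-12,12,32,56),(255,0,255)),(box(c,y,-35,35,-65,65,0,8),(255,0,0))]
t=np.load("pics/top4.npz")['p'];s=np.load("pics/scene4.npz")['p']
cv2.imwrite("pics/o4.png",np.hstack([over("top",t,bx,305,115,80,80,400,400),over("scene",s,bx,215,237,80,80,400,400)]))
E
```

```text
Traceback (most recent call last):
  File "ov.py", line 9, in over
    q=cv2.projectPoints(B,cv2.Rodrigues(V[:3,:3])[0],V[:3,3],K,D)[0].reshape(-1,2);q=((q-[u,v]+.5)*s).astype(int)
      ~~~~~~~~~~~~~~~~~^^^^^^^^^^^^^^^^^^^^^^^^^^^^^^^^^^^^^^^^^^
cv2.error: OpenCV(4.12.0) /io/opencv/modules/calib3d/src/calibration_base.cpp:1490: error: (-215:Assertion failed) npoints >= 0 && (depth == CV_32F || depth == CV_64F) in function 'projectPoints'
```

```bash
sed -i 's/(z0,z1))))/(z0,z1))),float)/' ov.py
python3 - <<'E'
from ov import *
T=np.array([424.17,-180.1,36.9]);c=np.array([596.8,-229.0]);y=-15.65
bx=[(box(T,y,-50,140,-9,9,34.4,52.4),(0,255,255)),(box(c,y,-25,-22,-36,36,8,80),(0,255,0)),(box(c,y,22,25,-36,36,8,80),(0,255,0)),(box(c,y,24,25,-12,12,32,56),(255,0,255)),(box(c,y,-35,35,-65,65,0,8),(255,0,0))]
t=np.load("pics/top4.npz")['p'];s=np.load("pics/scene4.npz")['p']
cv2.imwrite("pics/o4.png",np.hstack([over("top",t,bx,305,115,80,80,400,400),over("scene",s,bx,215,237,80,80,400,400)]))
E
```

```text
(no output)
```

View pics/o4.png

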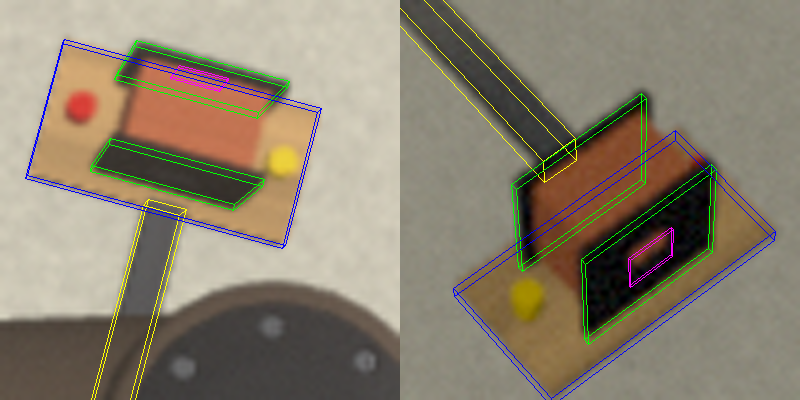

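The outlines fit the coil well. The bar is about 1 mm to the +y side (top panel: image edge 143 against outline 147), so I correct by 1.2 mm, go 0.5 mm lower and start inserting gently.

>>> servo_tool(
  series=[
    [[-0.03, -0.12, -0.05], [0, 0, 0], -1],
    [[-0.03, -0.12, -0.05], [0, 0, 0], -1],
    [[0.45, -0.255, -0.05], [0, 0, 0], -1],
    [[0.93, -0.39, -0.05], [0, 0, 0], -1],
    [[1.41, -0.525, -0.05], [0, 0, 0], -1],
    [[1.89, -0.66, -0.05], [0, 0, 0], -1],
    [[2.37, -0.795, -0.05], [0, 0, 0], -1],
    [[2.86, -0.93, -0.05], [0, 0, 0], -1],
    [[3.34, -1.065, -0.05], [0, 0, 0], -1],
    [[3.34, -1.065, -0.05], [0, 0, 0], -1],
  ],
)

```text
clock: 9.42
ee_pos: [458.2, -191.1, 35.8]
orientation: [-180.0, 0.0, 164.3]
wrist_force: [0.5, 0.1, -3.6]
finger_gap: 0.194
grasp_force: 59.2
```

The tip is well inside and there is no extra force, so I continue.

>>> servo_tool(
  series=[
    [[0.58, -0.16, 0.03], [0, 0, 0], -1],
    [[1.16, -0.325, 0.03], [0, 0, 0], -1],
    [[1.73, -0.485, 0.03], [0, 0, 0], -1],
    [[2.31, -0.65, 0.03], [0, 0, 0], -1],
    [[2.89, -0.81, 0.03], [0, 0, 0], -1],
    [[3.47, -0.97, 0.03], [0, 0, 0], -1],
    [[4.05, -1.13, 0.03], [0, 0, 0], -1],
    [[4.62, -1.3, 0.03], [0, 0, 0], -1],
    [[5.2, -1.46, 0.03], [0, 0, 0], -1],
    [[5.2, -1.46, 0.03], [0, 0, 0], -1],
  ],
)

```text
clock: 10.25
ee_pos: [510.4, -205.8, 36.1]
orientation: [-180.0, 0.1, 164.4]
wrist_force: [0.4, -0.4, -3.4]
finger_gap: 0.193
grasp_force: 59.2
```

>>> servo_tool(
  series=[
    [[0.58, -0.16, 0], [0, 0, 0], -1],
    [[1.16, -0.325, 0], [0, 0, 0], -1],
    [[1.73, -0.485, 0], [0, 0, 0], -1],
    [[2.31, -0.65, 0], [0, 0, 0], -1],
    [[2.89, -0.81, 0], [0, 0, 0], -1],
    [[3.47, -0.97, 0], [0, 0, 0], -1],
    [[3.95, -1.1, 0], [0, 0, 0], -1],
    [[4.3, -1.2, 0], [0, 0, 0], -1],
    [[4.3, -1.2, 0], [0, 0, 0], -1],
    [[4.3, -1.2, 0], [0, 0, 0], -1],
  ],
)

```text
clock: 11.08
ee_pos: [551.9, -217.5, 35.9]
orientation: [-180.0, -0.0, 164.3]
wrist_force: [-0.9, 0.1, -3.8]
finger_gap: 0.193
grasp_force: 59.2
```

Run:
```python
from ov import *
s=arm.state();T=s['ee_pos'];print(T,s['orientation'],s['grasp_force'],s['wrist_force'])
c=np.array([596.8,-229.0]);y=-15.65
bx=[(box(c,y,-95,95,-9,9,32,50),(0,255,255)),(box(c,y,-25,-22,-36,36,8,80),(0,255,0)),(box(c,y,22,25,-36,36,8,80),(0,255,0)),(box(c,y,-35,35,-65,65,0,8),(255,0,0))]
print((T[:2]-c)@np.array([.963,-.2698]),(T[:2]-c)@np.array([.2698,.963]))
I=[]
for n,r in(("top",(295,85,100,100)),("scene",(215,237,100,100))):
    p,d=arm.snapshot(n);I.append(over(n,p,bx,*r,400,400))
cv2.imwrite("pics/o5.png",np.hstack(I))
```

```text
[ 551.89 -217.48   35.91] [-180.     -0.02  164.33] 59.203049540519714 [-0.86  0.13 -3.79]
-46.35757090695186 -1.0270432442000745
```

View pics/o5.png

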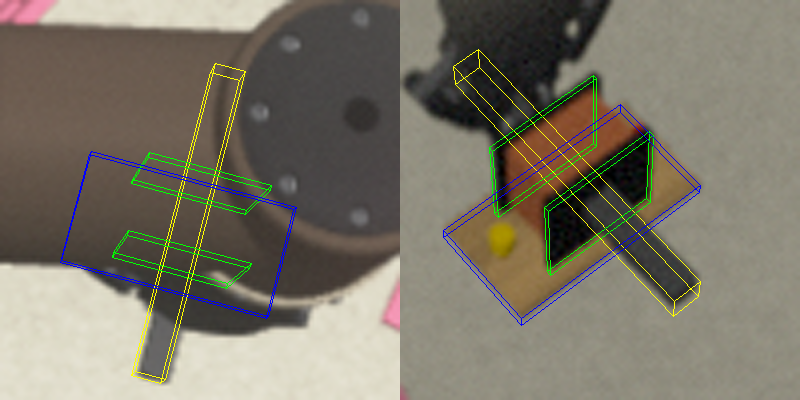

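The bar comes out of the far flange, its end at scene (685,290) matching the centred outline, and the coil has not moved. I'll lower it onto the bore floor, release and withdraw upwards.

>>> servo_tool(
  series=[
    [[0.1, -0.03, -0.1], [0, 0, 0], -1],
    [[0.1, -0.03, -0.18], [0, 0, 0], -1],
    [[0.1, -0.03, -0.18], [0, 0, 0], -1],
    [[0.1, -0.03, -0.18], [0, 0, 0], -0.9],
    [[0.1, -0.03, -0.18], [0, 0, 0], -0.6],
    [[0.1, -0.03, -0.18], [0, 0, 0], -0.4],
    [[0.1, -0.03, -0.18], [0, 0, 0], -0.2],
    [[0.1, -0.03, -0.18], [0, 0, 0], -0.2],
    [[0.1, -0.03, -0.18], [0, 0, 0], -0.2],
    [[0.1, -0.03, -0.18], [0, 0, 0], -0.2],
  ],
)

```text
clock: 12.02
ee_pos: [553.2, -217.8, 34.6]
orientation: [180.0, 0.0, 164.3]
wrist_force: [0.1, 0.2, 0.6]
finger_gap: 0.398
grasp_force: 0.0
```

>>> servo_tool(
  series=[
    [[0, 0, 1], [0, 0, 0], -0.2],
    [[0, 0, 2], [0, 0, 0], -0.2],
    [[0, 0, 4], [0, 0, 0], -0.2],
    [[0, 0, 6], [0, 0, 0], -0.2],
    [[0, 0, 9], [0, 0, 0], -0.2],
    [[0, 0, 12], [0, 0, 0], -0.2],
    [[0, 3, 15], [0, 0, 0], -0.2],
    [[0, 7, 18], [0, 0, 0], -0.2],
    [[0, 11, 18], [0, 0, 0], -0.2],
    [[0, 15, 18], [0, 0, 0], -0.2],
  ],
)

```text
clock: 12.85
ee_pos: [554.1, -70.9, 218.5]
orientation: [179.9, 0.3, 164.3]
wrist_force: [0.7, 0.9, -0.5]
finger_gap: 0.402
grasp_force: 0.0
```

>>> servo_tool(
  series=[
    [[0, 4, 0], [0, 0, 0], -0.2],
    [[0, 8, 0], [0, 0, 0], -0.2],
    [[0, 12, 0], [0, 0, 0], -0.2],
    [[0, 15, 0], [0, 0, 0], -0.2],
    [[0, 15, 0], [0, 0, 0], -0.2],
    [[0, 15, 0], [0, 0, 0], -0.2],
  ],
)

```text
clock: 13.35
ee_pos: [553.0, 79.7, 215.5]
orientation: [180.0, 0.1, 164.5]
wrist_force: [-0.2, -0.8, 0.0]
finger_gap: 0.4
grasp_force: 0.0
```

Run:
```python
from ov import *
s=arm.state();print(s['ee_pos'],s['finger_gap'],s['wrist_force'],s['clock'])
c=np.array([596.8,-229.0]);y=-15.65
bx=[(box(c,y,-95,95,-9,9,32,50),(0,255,255)),(box(c,y,-25,-22,-36,36,8,80),(0,255,0)),(box(c,y,22,25,-36,36,8,80),(0,255,0))]
I=[]
for n,r in(("top",(295,85,100,100)),("scene",(215,227,100,100))):
    p,d=arm.snapshot(n);I.append(over(n,p,bx,*r,400,400))
cv2.imwrite("pics/o6.png",np.hstack(I))
```

```text
[552.98  79.72 215.49] 0.3999670122802643 [-0.22 -0.76  0.04] 13.35
```

View pics/o6.png

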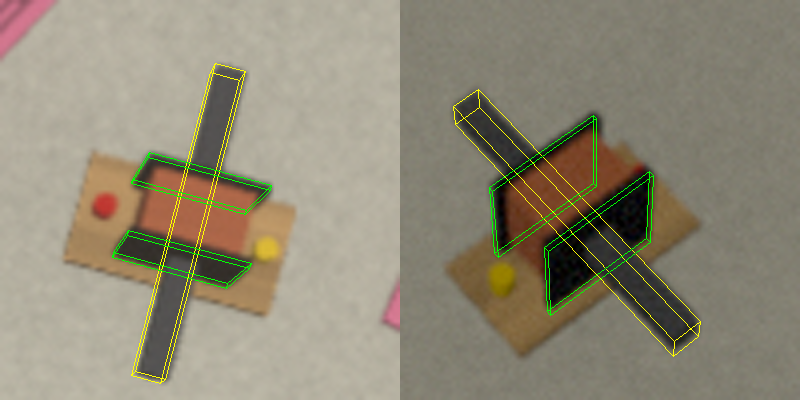

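The bar rests centred in the coil, with its ends at top (230,70) and (150,378) on the outline. The coil is in place and the arm is clear, so I hand the job in.

```bash
python3 -c "
from workcell import arm
print(arm.finish_job())"
```

```text
the job is handed in; nothing more can be done
None
```

I slid the iron bar through the copper coil, released and centred, with the coil still in its place. I touched none of the other bars and handed the job in at about 13.4 s; no verdict was returned.

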